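# Set the stock feeder's blank speed selector by clicks and engage it

## Robot

A 7-joint arm with a two-finger parallel gripper is mounted at the origin on the work surface. World frame = base frame: x ahead of the robot, y to its left, z up, the work surface at z = 0. Lengths are in m, angles in rad, forces in N, time in s.
With the tool pointing down it reaches from about 0.425 to 0.95 m from the base axis. Payload 4.7 kg.
Tool frame: the origin (TCP) lies on the centre line of the jaws, within the pads' length; the fingertips stand robot.nose_length ahead of it and the grasp point (between the pads) lies 8 mm behind it (robot.nose_length is the distance from the TCP to the fingertips, in m); z points along the fingers, y is the line along which they close (so a half turn about z gives the same grasp; the last joint's range is limited). The gripper opens to 85 mm and grips with 20 to 120 N. Pads are 22 mm wide; open, the fingers measure 114 mm over their backs; the gripper's body (76 mm by 85 mm) begins 54 mm behind the grasp point. The pads swing forward as they close: fully open they stand 13 mm farther back than shut.
Start: joints at [1.269, 0.469, -0.049, 1.532, 0.024, 1.141, -0.082], TCP at [0.182, -0.65, 0.242] pointing down, gripper open.
Joint ranges: [-2.59, 2.59], [-0.33, 1.99], [-1.39, 1.29], [0.1, 2.45], [-1.04, 4.18], [0.21, 1.99], [-2.66, 2.66]. Speed limits (rad/s): [2.57, 2.57, 3.14, 3.14, 3.14, 3.14, 3.14].

## Interface

Orientations are given as [roll, pitch, yaw] about the fixed x, y, z axes, in that order (R = Rz(yaw) Ry(pitch) Rx(roll)).
In Python, from plant import robot gives the robot as it stands. Calls block until the motion is done:
- robot.goto(position, orientation): joint-space move of the TCP to a pose.
- robot.move_straight(position, vel=0.15, attitude=None, contact_N=None): straight line of the TCP; attitude=None keeps the orientation; vel is the mean speed in m/s. With contact_N (N) it stops when the force on the tool has changed by that much, and returns True; else False.
- robot.move_joints(angles): joint-space move.
- robot.grip(opening, strength=None): opening from 0.0 (shut) to 1.0 (fully open); strength is the grip in N (None keeps the last); returns when the fingers have stopped.
- robot.sleep(seconds).
- robot.inverse_kinematics(position, orientation): joint angles nearest the present ones, or None.
- robot.sense(): the state.
- robot.grab_frame(name): name is "scene" or "top" or "wrist"; returns a dict with "image" (420x560x3 uint8, red, green, blue), "range_z" (420x560 float32, m along the optical axis (not along the pixel's ray), 0 where there is no reading), "fx", "fy", "cx", "cy" (pixels), "R" (3x3) and "t" (3): a world point X has camera coordinates R X + t. Camera axes: x right, y down, z forward; pixel columns grow to the right and rows downward; lengths in m; the calibration is good to about 2 mm. A picture is of the moment at which its call begins.
A pose or a line that the arm cannot do raises robot.IKError and nothing moves.
- robot.close_job(): hands the job in; it is judged then, once.
The state is a dict: "t": time; "joint_pos": joint angles; "joint_velocities": joint speeds; "effort": joint torques, N m; "tcp_pos": TCP position; "tcp_rot": TCP orientation; "wrist_force": force on the tool from outside, world axes, zero at the start; "torque": the same for the moment, N m; "opening": opening from 0.0 (shut) to 1.0 (fully open); "gripper_force": force on a finger pad.
Only numpy, scipy, OpenCV 4.12 (cv2) and the standard library are available. Lean on these libraries where they do the work, as an engineer would, in place of code of your own. Each camera call takes 0.05 s, during which the arm holds its last target. There are 200 camera calls.

## Task

Set the speed of the stock feeder at its grey control box: turn the blank black knob anticlockwise until you feel its end stop, without forcing it against the stop, then turn it clockwise exactly four clicks and let go of it there. Only then push the red-tipped lever all the way over to its other side to engage the feed. Leave everything else on the bench where it is.

Things in the scene. Friction and masses are not known exactly. Their poses are not given: they have to be found in the camera images.
- box: Grey control box with an aluminium top plate, fixed to the bench, 180 (x) x 340 (y) x 60 mm high. Origin at the centre of its underside; z up. Its long side runs along its own y. The knob stands on its top at y = -85 mm, the lever at y = +85 mm of the box. Its place and yaw differ from run to run.
- selector_axis (a point): Point on the box's top plate (60 mm above the bench) on the vertical axis of the knob; part of the box, it does not turn with the knob. The knob is a blank, round, finely ridged black cylinder, 44 mm across, from 9 to 45 mm above the plate, turning about the vertical. At the start it rests two to five clicks clockwise of its anticlockwise end stop, not known how many.
- selector_grip (a point): Middle of the knob's grip, on its axis, 30 mm above the plate; part of the box. The knob has nine rest positions held by a detent: the first at the anticlockwise end, at most 5 degrees short of the stop; each move clockwise (from above) into the next is one click. They lie somewhere between 14 and 30 degrees apart, not known beforehand: feel them.
- selector_top (a point): Centre of the knob's flat top, 45 mm above the plate; part of the box. Feel of a click: the torque against turning rises to a peak of 0.15 to 0.4 N m about a quarter of the way, falls to nothing halfway, then the knob is pulled on into the next rest position. Let go anywhere, it settles into the nearer rest position.
- selector_collar (a point): Top of the steel collar under the knob, 8 mm above the plate, 54 mm across; part of the box. At an end stop the torque does not fall off but keeps rising, about 5 N m per radian turned (the shaft is springy by that much everywhere). Above about 1 N m either way the shaft is strained, which must not happen.
- lever (a joint): Lever with a 26 mm red ball on a steel rod, pivoting about the box's y axis 22 mm above the top plate, on a dark block 70 x 50 x 25 mm. 0 at the start: leaning 0.5 rad towards the box's -x side (the robot's side); 1.0 rad: fully over, leaning 0.5 rad towards +x. The ball's centre is 80 mm from the pivot. It takes about 1 N at the ball and stays where it is left.
- lever_tip (a point): Centre of the red ball of the lever (moves with it). At the start it is 38 mm to the -x side of the pivot, 92 mm above the plate.
- offcut: Bystander: wood offcut 32 x 50 x 20 mm lying on the far edge of the box's top, between knob and lever; origin at the centre of its underside.
- screwdriver: Bystander: orange-handled screwdriver, 200 mm, lying on the bench in front of the box; origin under its middle.
- glue: Bystander: white glue bottle, 56 mm across, 160 mm high; origin under its centre.
- tape_measure: Bystander: yellow tape measure 70 x 36 x 66 mm; origin under its centre.
- stain_can: Bystander: can 76 mm across, 90 mm high, behind the box; origin under its centre.
- wrench: Bystander: wrench, 180 mm, lying behind the box; origin under its middle.
- brush: Bystander: brush, 200 mm, lying at the right; origin under its middle.

How it is judged:
On the way, in this order (a step that is already met when the one before it is completed fails the run):
1. the knob is turned back to its anticlockwise end (selector_c1 is a point inside the box that turns with the knob, not seen or reported) (y of selector_c1 in the frame of selector_axis below 0.0044 m and x of selector_c1 in the frame of selector_axis below 0 m), for 0.1 s.
2. the knob rests at the fourth click from that end (x of selector_c1 in the frame of selector_axis between -0.0052 and 0.0052 m and y of selector_c1 in the frame of selector_axis above 0 m), for 0.3 s.
3. the lever is pushed all the way over (value of joint lever above 0.85 rad), for 0.1 s.
At the end, for the whole second after the job is handed in: The knob rests in the fourth click from its anticlockwise end stop (within 6 degrees of that rest position) and the lever stands fully over (at least 0.85 of 1.0 rad) (all of step 2 and value of joint lever above 0.85 rad); the robot touches nothing.
It fails at once if the selector's shaft is strained (more than about 1 N m, as when forced against a stop; shaft_c1 shows the twist of the shaft) (y of shaft_c1 in the frame of selector_axis above 0.01 m or y of shaft_c1 in the frame of selector_axis below -0.01 m).
It fails at once if the lever is moved while the knob is not at the fourth click (value of joint lever above 0.25 rad and not (x of selector_c1 in the frame of selector_axis between -0.0052 and 0.0052 m and y of selector_c1 in the frame of selector_axis above 0 m)).
It fails at once if another thing on the bench is disturbed (moved over 30 mm) (distance of any of offcut, screwdriver, glue, tape_measure, stain_can, wrench, brush from where it was at the start of the episode above 0.03 m).
It also fails if it takes over 72 s, if anything falls off the work surface, if the arm or the gripper's body presses on something with over 40 N, if the wrist force passes 120 N, or if a joint passes its speed limit or range.

## Working session

There is one attempt and no reset: what is moved stays moved. The work goes in short steps, each a Python script; the robot and the scene stay as the last script left them, time stands still between calls to the robot, and variables do not carry over. Pictures are saved under pics/ and viewed, at most 10 in all, crops included, and the job is handed in when it is done.

```bash
ls; mkdir -p pics; python3 - <<'E'
from plant import robot
import cv2,numpy as np
s=robot.sense();print(s,robot.nose_length)
for n in("scene","top"):
    f=robot.grab_frame(n);cv2.imwrite(f"pics/{n}0.png",f["image"][:,:,::-1]);np.savez(f"{n}0.npz",**f)
    print(n,f["R"],f["t"],f["fx"])
E
```

```text
pics
{'t': 0.0, 'joint_pos': array([ 1.26909477,  0.46945022, -0.04861723,  1.53369917,  0.02408023,
        1.1410172 , -0.08234631]), 'joint_velocities': array([ 5.57744132e-04, -9.38892557e-04, -5.15164971e-05, -6.18157713e-04,
        2.66089980e-04, -7.02865204e-04,  3.28816760e-04]), 'effort': array([-8.49130229e-04, -5.10310936e+01, -4.68611741e-02, -2.37708592e+01,
        1.07047748e-02,  7.56835914e-03, -1.55870248e-05]), 'tcp_pos': array([ 0.18173961, -0.64947901,  0.24125333]), 'tcp_rot': array([-3.13960401e+00,  4.63594782e-05,  2.72798667e-01]), 'wrist_force': array([-0.35559122, -0.88340479, -0.18861692]), 'torque': array([-0.05764552,  0.02238029,  0.00798305]), 'gripper_force': 0.0, 'opening': 0.9999484735275436} 0.011
scene [[ 0.5879983   0.80880068  0.00997273]
 [ 0.56194229 -0.39960198 -0.72425073]
 [-0.58178936  0.4314623  -0.6894646 ]] [-0.38366987 -0.25295619  1.42932708] 427.3516832608216
top [[-0.02246717 -0.99973182 -0.00561296]
 [-0.98852809  0.02305344 -0.14926736]
 [ 0.14935673  0.00219495 -0.98878094]] [0.03138353 0.62081822 1.45903843] 491.24205187574097
```

View pics/top0.png

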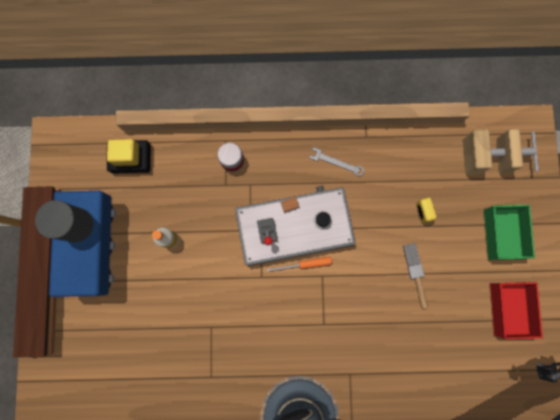

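View pics/scene0.png

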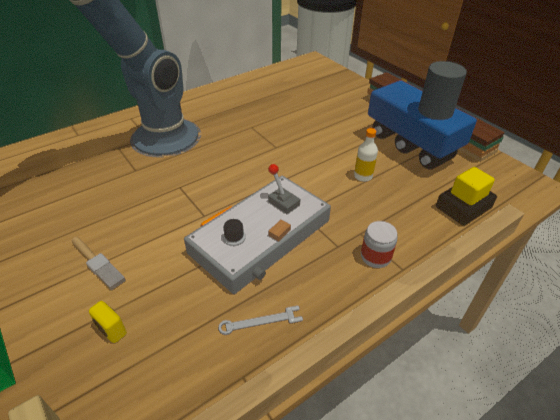

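The top view shows the box with corners near (238,208), (343,190), (353,246) and (248,264). The knob is at about (323,220) and the red ball at about (268,241). I'll enlarge that area and project it.

```bash
cat > h.py <<'E'
import numpy as np,cv2
def at_z(f,u,v,z):
    R,t=f["R"],f["t"]; c=-R.T@t
    d=R.T@np.array([(u-f["cx"])/f["fx"],(v-f["cy"])/f["fy"],1]); return c+d*(z-c[2])/d[2]
def cloud(f):
    h,w=f["range_z"].shape;u,v=np.meshgrid(np.arange(w),np.arange(h));z=f["range_z"]
    P=np.stack([(u-f["cx"])/f["fx"]*z,(v-f["cy"])/f["fy"]*z,z],-1)
    return (P-f["t"])@f["R"]
E
python3 - <<'E'
from h import *
f=np.load("top0.npz");im=f["image"]
c=im[170:290,225:385,::-1];cv2.imwrite("pics/crop.png",cv2.resize(c,None,fx=5,fy=5,interpolation=cv2.INTER_CUBIC))
P=cloud(f);x=P[...,:2];z=P[...,2]
m=np.zeros(z.shape,bool);m[170:290,225:385]=1
pl=m&(abs(z-.06)<.006)
k=cv2.minAreaRect(P[pl][:,:2].astype(np.float32)*1000);print("plate",k,pl.sum())
kn=m&(abs(z-.105)<.006);print("knob",kn.sum(),np.median(P[kn],0),P[kn].min(0),P[kn].max(0))
I=im.astype(int);r=m&(I[...,0]>120)&(I[...,1]<60)&(I[...,2]<60)
print("red",r.sum());ys,xs=np.nonzero(r);print(xs.mean(),ys.mean(),P[r].mean(0),P[r][:,2].max())
for p in[(238,208),(343,190),(353,246),(248,264)]:print(at_z(f,*p,.06))
print(at_z(f,323,220,.105))
E
```

```text
plate ((562.4960327148438, 2.2228546142578125), (179.70565795898438, 339.0418701171875), 9.734780311584473) 5286
knob 165 [ 0.57591259 -0.08022937  0.10357632] [ 0.5375578  -0.10331031  0.09904039] [0.5992141  0.09733052 0.11083717]
red 46
267.7173913043478 240.17391304347825 [0.51234468 0.07815574 0.15979622] 0.16770075715039123
[0.62068211 0.17156392 0.06      ]
[ 0.66876062 -0.14939174  0.06      ]
[ 0.49736799 -0.17271583  0.06      ]
[0.45083626 0.14287119 0.06      ]
[ 0.57244824 -0.08233541  0.105     ]
```

View pics/crop.png

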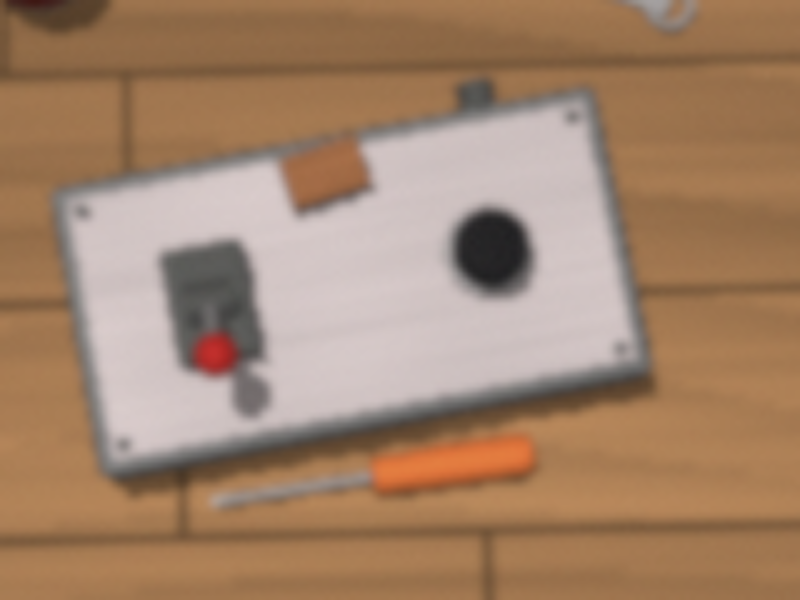

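The crop shows the knob at about (490,250), the ball at (215,352) and the offcut at (325,175). None of the neighbours is near the knob. The depth fit gives box centre (0.5625, 0.0022), yaw about 9.7° and a plate of 180×339 mm, which matches the given size. That puts the knob at about (0.576, -0.081), agreeing with the knob's own depth. Next I'll pick a yaw with enough joint 7 range, hover and check with the wrist camera.

```bash
python3 - <<'E'
from plant import robot
from h import *
best=None
for a in np.radians(np.arange(-180,180,10)):
    q=robot.inverse_kinematics([.576,-.081,.2],[np.pi,0,a])
    if q is not None and (best is None or abs(q[6]-1.3)<abs(best[1][6]-1.3)): best=(a,q)
print(best)
robot.goto([.576,-.081,.2],[np.pi,0,best[0]])
s=robot.sense();print(s["t"],s["joint_pos"],s["tcp_pos"],s["tcp_rot"],s["wrist_force"],s["torque"])
f=robot.grab_frame("wrist");np.savez("wrist1.npz",**f);cv2.imwrite("pics/wrist1.png",f["image"][:,:,::-1])
P=cloud(f);g=f["image"].max(-1)
m=(abs(P[...,2]-.105)<.004)&(np.hypot(P[...,0]-.576,P[...,1]+.081)<.035)
print(m.sum(),P[m].min(0),P[m].max(0),P[m].mean(0))
(c,r)=cv2.minEnclosingCircle((P[m][:,:2]*1000).astype(np.float32));print(c,r)
u=f["R"]@np.array([.576,-.081,.105])+f["t"];print(u[:2]/u[2]*f["fx"]+[f["cx"],f["cy"]])
E
```

```text
(np.float64(-3.141592653589793), array([ 0.68848647,  0.48930593, -0.83943714,  1.77347606,  0.41157427,
        1.06424717,  1.27345568]))
2.5583 [ 0.68940245  0.48943188 -0.83805062  1.77318075  0.41173669  1.06435929
  1.2733853 ] [ 0.57596747 -0.08234641  0.19983323] [-3.14102488e+00 -3.01088150e-04  3.13935799e+00] [-0.00458249 -0.16989235 -0.27605208] [-0.02762143  0.01637532 -0.05022157]
3039 [ 0.55622563 -0.10599296  0.1010008 ] [ 0.60034945 -0.06263027  0.10676629] [ 0.57787342 -0.08394995  0.10434928]
(578.6011352539062, -83.8895492553711) 22.52801513671875
[281.28734809 217.59221726]
```

View pics/wrist1.png

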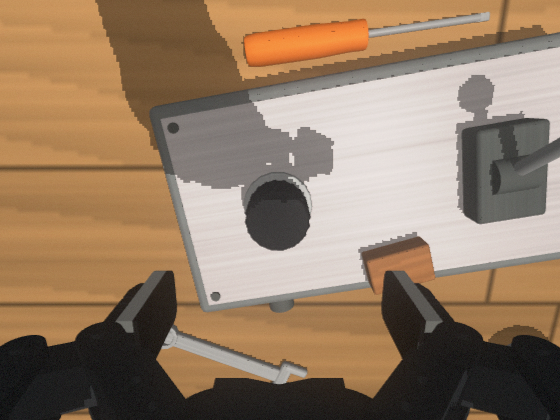

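The wrist view shows the knob top at about (278,216), midway between the fingers. It measures (0.578, -0.084) with radius 22.5 mm, within calibration error of the top view. I'll descend, grip lightly and read the side force to centre.

```bash
python3 - <<'E'
from plant import robot
from h import *
np.set_printoptions(precision=4,suppress=True)
def p(l):
    s=robot.sense();print(l,round(s["t"],2),s["tcp_pos"],s["wrist_force"],s["torque"],s["opening"],s["gripper_force"])
p("0")
robot.goto([.5775,-.083,.13],[np.pi,0,-np.pi]);p("1")
print(robot.move_straight([.5775,-.083,.086],vel=.06,contact_N=6));p("2")
robot.sleep(.2);p("tare")
robot.grip(0.35,20);p("g");robot.sleep(.2);p("g2")
E
```

```text
0 2.61 [ 0.576  -0.0822  0.1999] [-1.2877  0.0601 -0.088 ] [ 0.0417 -0.0019 -0.0094] 1.0001214752811431 0.0
1 2.99 [ 0.5772 -0.0832  0.1297] [ 0.3079 -0.1189  0.1542] [ 0.0042 -0.0414  0.0002] 1.001392363102392 0.0
False
2 3.88 [ 0.5778 -0.0828  0.0862] [-0.1598 -0.1041 -0.4519] [-0.0069  0.0428 -0.0986] 0.9998939207440617 0.0
tare 4.08 [ 0.5778 -0.083   0.0864] [0.4773 0.0977 0.7652] [-0.0015  0.0056  0.0165] 0.9985299069751953 0.0
g 4.53 [ 0.5775 -0.0833  0.0862] [-1.6656 -0.9898  2.0235] [-0.1833  0.2006  0.0105] 0.5095676004680196 21.685704588890076
g2 4.73 [ 0.5776 -0.0833  0.0862] [-0.0246 -0.3975  3.6599] [-0.3058  0.2505  0.0099] 0.5121442830380958 21.74789607524872
```

```bash
cat >> h.py <<'E'
def tz(robot,n=5):
    v=[]
    for _ in range(n): robot.sleep(.02); v.append(robot.sense()["torque"][2])
    return np.mean(v)
def step(robot,q,d):
    "turn joint 7 by d degrees (+ = anticlockwise from above); q is the commanded joint vector"
    q[6]-=np.radians(d); robot.move_joints(q)
    T=tz(robot); s=robot.sense(); R=s["wrist_force"]
    print(f"{s['t']:.2f} q7 {np.degrees(q[6]):.1f}/{np.degrees(s['joint_pos'][6]):.1f} yaw {np.degrees(s['tcp_rot'][2]):.1f} T {T:+.3f} F {R.round(1)}")
    return T
E
python3 - <<'E'
from plant import robot
from h import *
q=np.array(robot.sense()["joint_pos"])
robot.grip(0.3,50); print("T0",tz(robot),robot.sense()["gripper_force"])
for i in range(10):
    if abs(step(robot,q,2.5))>.5: print("STOP");break
np.save("q.npy",q)
E
```

```text
T0 -0.01246625270312714 50.2185720205307
5.37 q7 64.5/64.5 yaw 177.6 T +0.081 F [-1.7 -1.3  5. ]
5.70 q7 62.0/62.1 yaw 175.1 T +0.162 F [-1.5 -0.3  5. ]
6.03 q7 59.5/59.6 yaw 172.6 T +0.245 F [-2.8 -0.5  5.4]
6.37 q7 57.0/57.1 yaw 170.1 T +0.270 F [-1.7 -0.9  5.1]
6.70 q7 54.5/54.5 yaw 167.5 T -0.255 F [-2.3 -1.5  4.8]
7.03 q7 52.0/52.0 yaw 165.0 T -0.287 F [-2.  -0.5  5.1]
7.37 q7 49.5/49.5 yaw 162.5 T -0.184 F [-2.  -0.9  4.7]
7.70 q7 47.0/47.1 yaw 160.1 T -0.110 F [-1.6  0.1  6. ]
8.03 q7 44.5/44.6 yaw 157.6 T -0.046 F [-1.4 -0.3  5.1]
8.37 q7 42.0/42.1 yaw 155.2 T +0.096 F [-1.6 -0.6  5.3]
```

Yaw decreases as joint 7 decreases, so that turned the knob one click clockwise, opposite to what I intended. It does no harm, because the step 1 end position hasn't been reached. The pitch is about 23°. I'll open here, turn joint 7 back to make room, regrip and go anticlockwise with +q7.

```bash
sed -i 's/q\[6\]-=/q[6]+=/' h.py; python3 - <<'E'
from plant import robot
from h import *
q=np.load("q.npy")
robot.grip(1.0); q[6]=np.radians(-115); robot.move_joints(q); robot.sleep(.2)
s=robot.sense();print(s["t"],s["tcp_pos"],s["tcp_rot"],"tare",tz(robot))
robot.grip(0.3,50); s=robot.sense();print(s["t"],"T0",tz(robot),s["gripper_force"],s["wrist_force"])
for i in range(20):
    T=step(robot,q,2.5)
    if abs(T)>.48: print("STOP");break
np.save("q.npy",q)
E
```

```text
11.4 [ 0.57755809 -0.08325423  0.08620997] [ 3.14108792e+00 -8.90306661e-05 -3.42538309e-02] tare -0.01833180999164935
11.95 T0 0.00608546916955429 50.82997798919678 [-0.3491452  -0.27431128  2.98454368]
12.37 q7 -112.5/-112.6 yaw 0.5 T -0.106 F [-0.5 -0.4  5.2]
12.70 q7 -110.0/-110.1 yaw 3.0 T -0.184 F [-1.7 -0.6  4.5]
13.03 q7 -107.5/-107.6 yaw 5.4 T -0.237 F [-0.6 -1.1  3.5]
13.37 q7 -105.0/-105.1 yaw 7.9 T -0.263 F [-0.8  0.2  4.7]
13.70 q7 -102.5/-102.5 yaw 10.6 T +0.279 F [-2.  -1.   5.3]
14.03 q7 -100.0/-100.0 yaw 13.1 T +0.268 F [-2.5 -0.9  5.4]
14.37 q7 -97.5/-97.5 yaw 15.5 T +0.181 F [-2.3 -1.4  4.9]
14.70 q7 -95.0/-95.0 yaw 18.0 T +0.110 F [-0.9 -1.8  5.5]
15.03 q7 -92.5/-92.5 yaw 20.5 T +0.007 F [-1.1 -0.4  5.7]
15.37 q7 -90.0/-90.1 yaw 23.0 T -0.099 F [-1.4 -1.6  5. ]
15.70 q7 -87.5/-87.6 yaw 25.4 T -0.176 F [-2.7 -1.8  4.2]
16.03 q7 -85.0/-85.1 yaw 27.9 T -0.234 F [-1.7 -1.2  4.8]
16.37 q7 -82.5/-82.6 yaw 30.4 T -0.264 F [-2.1 -1.7  4.9]
16.70 q7 -80.0/-80.0 yaw 33.0 T +0.259 F [-1.2 -2.7  5.9]
17.03 q7 -77.5/-77.5 yaw 35.5 T +0.280 F [-0.8 -2.9  5.5]
17.37 q7 -75.0/-75.1 yaw 38.0 T +0.197 F [-0.6 -1.8  5. ]
17.70 q7 -72.5/-72.6 yaw 40.5 T +0.103 F [-1.1 -2.   5.1]
18.03 q7 -70.0/-70.1 yaw 42.9 T +0.019 F [-0.6 -1.9  4.6]
18.37 q7 -67.5/-67.6 yaw 45.4 T -0.096 F [-1.1 -3.2  5.4]
18.70 q7 -65.0/-65.1 yaw 47.8 T -0.155 F [-1.5 -2.4  5.7]
```

Rests are at q7 ≈ -115, -92.4 and -69.8, so the pitch is 22.6° and the peak torque is about 0.28 N m. I'll continue until the torque passes 0.45 N m.

```bash
python3 - <<'E'
from plant import robot
from h import *
q=np.load("q.npy")
for i in range(45):
    T=step(robot,q,2.5)
    if abs(T)>.45: print("STOP");break
robot.sleep(.15)
np.save("q.npy",q)
E
```

```text
19.03 q7 -62.5/-62.7 yaw 50.3 T -0.257 F [-0.6 -2.9  5.1]
19.37 q7 -60.0/-60.2 yaw 52.8 T -0.258 F [-0.5 -3.4  4.7]
19.70 q7 -57.5/-57.6 yaw 55.4 T +0.257 F [-0.5 -3.6  5.1]
20.03 q7 -55.0/-55.1 yaw 57.9 T +0.279 F [-0.2 -4.   5.5]
20.37 q7 -52.5/-52.7 yaw 60.4 T +0.197 F [-0.2 -4.5  4.9]
20.70 q7 -50.0/-50.2 yaw 62.8 T +0.124 F [ 0.7 -4.1  5.7]
21.03 q7 -47.5/-47.7 yaw 65.3 T +0.031 F [ 1.8 -5.3  4.4]
21.37 q7 -45.0/-45.2 yaw 67.8 T -0.092 F [ 1.  -5.9  4.9]
21.70 q7 -42.5/-42.7 yaw 70.2 T -0.177 F [ 1.5 -4.8  4.7]
22.03 q7 -40.0/-40.2 yaw 72.7 T -0.243 F [ 1.6 -4.8  4.8]
22.37 q7 -37.5/-37.7 yaw 75.2 T -0.260 F [ 1.5 -5.   4.2]
22.70 q7 -35.0/-35.2 yaw 77.9 T +0.263 F [ 1.8 -5.4  4.3]
23.03 q7 -32.5/-32.7 yaw 80.4 T +0.270 F [ 2.  -5.1  4.5]
23.37 q7 -30.0/-30.2 yaw 82.8 T +0.211 F [ 1.9 -5.8  4.3]
23.70 q7 -27.5/-27.7 yaw 85.3 T +0.130 F [ 2.3 -4.3  4.5]
24.03 q7 -25.0/-25.2 yaw 87.8 T -0.020 F [ 2.6 -5.1  4.3]
24.37 q7 -22.5/-22.7 yaw 90.3 T -0.078 F [ 2.8 -5.2  4.3]
24.70 q7 -20.0/-20.2 yaw 92.7 T -0.184 F [ 2.3 -5.5  4.6]
25.03 q7 -17.5/-17.7 yaw 95.2 T -0.260 F [ 2.7 -5.4  3.9
[... 387 characters left out ...]
F [ 3.  -5.2  2.8]
27.70 q7 2.5/2.3 yaw 115.2 T -0.166 F [ 2.9 -4.   3.7]
28.03 q7 5.0/4.8 yaw 117.7 T -0.257 F [ 3.2 -4.4  4. ]
28.37 q7 7.5/7.3 yaw 120.2 T -0.262 F [ 3.3 -5.   2.7]
28.70 q7 10.0/9.8 yaw 122.9 T +0.255 F [ 2.5 -5.1  2.2]
29.03 q7 12.5/12.3 yaw 125.4 T +0.269 F [ 3.2 -4.2  2.6]
29.37 q7 15.0/14.8 yaw 127.8 T +0.214 F [ 4.1 -5.2  2.6]
29.70 q7 17.5/17.3 yaw 130.3 T +0.086 F [ 3.5 -5.5  1.6]
30.03 q7 20.0/19.8 yaw 132.8 T +0.009 F [ 4.3 -5.5  1.4]
30.37 q7 22.5/22.3 yaw 135.3 T -0.078 F [ 4.  -4.1  2.6]
30.70 q7 25.0/24.8 yaw 137.7 T -0.181 F [ 4.7 -5.4  2.1]
31.03 q7 27.5/27.3 yaw 140.2 T -0.252 F [ 3.7 -4.4  1.7]
31.37 q7 30.0/29.7 yaw 142.7 T -0.454 F [ 4.4 -4.1  1.4]
STOP
```

The stop is found: torque rises at about 4.6 N m/rad with no falling off. The first rest is at q7 ≈ 20.2, six rests from -115. Four clicks clockwise is q7 ≈ -70, the rest already felt at -69.8.

```bash
python3 - <<'E'
from plant import robot
from h import *
q=np.load("q.npy")
for i in range(25): 
    if abs(step(robot,q,-4))>.6: print("HIGH");break
np.save("q.npy",q)
E
```

```text
31.85 q7 26.0/25.8 yaw 138.7 T -0.220 F [ 4.8 -4.6  2.4]
32.18 q7 22.0/21.8 yaw 134.8 T -0.054 F [ 4.1 -4.1  2.5]
32.52 q7 18.0/17.8 yaw 130.8 T +0.089 F [ 4.4 -4.3  2.3]
32.85 q7 14.0/13.8 yaw 126.8 T +0.216 F [ 3.7 -5.6  2.9]
33.18 q7 10.0/9.8 yaw 122.9 T +0.215 F [ 3.1 -5.9  2.9]
33.52 q7 6.0/5.7 yaw 118.7 T -0.276 F [ 3.7 -5.5  1.8]
33.85 q7 2.0/1.8 yaw 114.7 T -0.163 F [ 2.9 -5.3  3.5]
34.18 q7 -2.0/-2.2 yaw 110.8 T -0.008 F [ 3.9 -4.9  3.2]
34.52 q7 -6.0/-6.2 yaw 106.8 T +0.128 F [ 2.9 -5.2  3.7]
34.85 q7 -10.0/-10.2 yaw 102.8 T +0.249 F [ 2.5 -5.1  4.5]
35.18 q7 -14.0/-14.2 yaw 98.7 T -0.254 F [ 3.  -5.2  4.4]
35.52 q7 -18.0/-18.2 yaw 94.7 T -0.268 F [ 2.1 -3.9  3.7]
35.85 q7 -22.0/-22.2 yaw 90.7 T -0.107 F [ 3.2 -6.3  4. ]
36.18 q7 -26.0/-26.2 yaw 86.8 T +0.018 F [ 2.2 -5.   4.2]
36.52 q7 -30.0/-30.2 yaw 82.8 T +0.175 F [ 2.5 -5.6  4.4]
36.85 q7 -34.0/-34.2 yaw 78.9 T +0.254 F [ 1.8 -5.6  5.5]
37.18 q7 -38.0/-38.3 yaw 74.7 T -0.290 F [ 1.3 -4.5  5.1]
37.52 q7 -42.0/-42.2 yaw 70.7 T -0.205 F [ 0.7 -4.6  4.4]
37.85 q7 -46.0/-46.2 yaw 66.8 T -0.054 F [ 0.3 -4.4  5.9]
38.18 q7 -50.0/-50.2 yaw 62.8 T +0.088 F [ 1.2 -4.6  4.5]
38.52 q7 -54.0/-54.2 yaw 58.8 T +0.217 F [ 1.5 -4.6  4.9]
38.85 q7 -58.0/-58.2 yaw 54.8 T +0.146 F [ 0.7 -5.1  5.6]
39.18 q7 -62.0/-62.2 yaw 50.8 T -0.266 F [ 1.4 -5.7  4.9]
39.52 q7 -66.0/-66.2 yaw 46.8 T -0.161 F [ 0.1 -5.   6.6]
39.85 q7 -70.0/-70.1 yaw 42.9 T -0.012 F [ 1.2 -4.7  5.8]
```

Four snaps felt (near q7 6, -14, -38 and -62), and torque is now zero at the rest. I'll let go, retreat and push the lever with shut fingers from its -x side.

```bash
python3 - <<'E'
from plant import robot
from h import *
robot.grip(1.0); s=robot.sense(); p=s["tcp_pos"]; robot.sleep(.3)
robot.move_straight([p[0],p[1],.22],vel=.12)
robot.grip(0.0,20)
a=np.radians(9.6); ex=np.array([np.cos(a),np.sin(a),0]); piv=np.array([.5482,.0855,0])
P=lambda d,z: piv+ex*d+[0,0,z]
c=[]
for o in([np.pi,0,a],[np.pi,0,a-np.pi]):
    q=robot.inverse_kinematics(P(-82,.22) if 0 else P(-.082,.22),o)
    if q is not None:c.append((np.abs(q-s["joint_pos"]).max(),o))
o=min(c,key=lambda x:x[0])[1];print(c)
robot.goto(P(-.082,.22),o)
robot.move_straight(P(-.082,.156),vel=.12)
robot.sleep(.2)
s=robot.sense();print(s["t"],s["tcp_pos"],s["opening"],s["wrist_force"])
f=robot.grab_frame("top");c=f["image"][170:290,225:385,::-1];cv2.imwrite("pics/pre.png",cv2.resize(c,None,fx=5,fy=5,interpolation=cv2.INTER_CUBIC))
E
```

```text
[(np.float64(0.6460709716014812), [3.141592653589793, 0, np.float64(0.16755160819145562)]), (np.float64(2.3327747695680467), [3.141592653589793, 0, np.float64(-2.9740410453983377)])]
44.35 [0.46795371 0.07190429 0.15675021] 0.0007365775387025068 [ 0.78736831  0.33884274 -0.34912119]
```

View pics/pre.png

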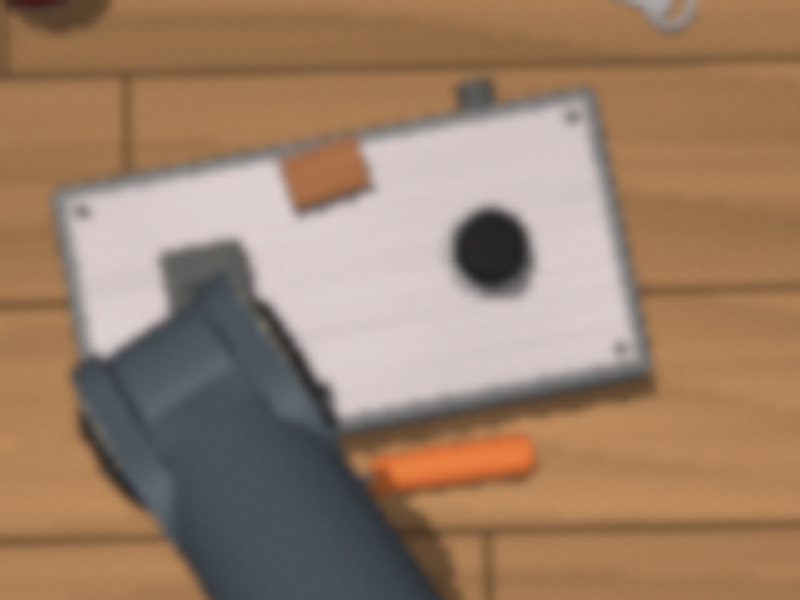

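The knob, offcut and screwdriver are unmoved. The arm hides the ball, which is expected as the tool is behind it. Now push.

```bash
python3 - <<'E'
from plant import robot
from h import *
o=robot.sense()["tcp_rot"]
a=np.radians(9.6); ex=np.array([np.cos(a),np.sin(a),0]); piv=np.array([.5482,.0855,0])
P=lambda d,z: piv+ex*d+[0,0,z]
def w():
    s=robot.sense();print(round(s["t"],2),"d",(s["tcp_pos"]-piv)@ex,s["tcp_pos"],s["wrist_force"])
print(robot.move_straight(P(.020,.156),vel=.05,contact_N=10));w()
robot.sleep(.2);w()
robot.move_straight(P(-.07,.156),vel=.12)
robot.move_straight(P(-.082,.25),vel=.15)
robot.goto([.45,-.25,.3],[np.pi,0,a]);robot.sleep(.2);w()
f=robot.grab_frame("top");c=f["image"][170:290,225:385,::-1];cv2.imwrite("pics/end.png",cv2.resize(c,None,fx=5,fy=5,interpolation=cv2.INTER_CUBIC))
f=robot.grab_frame("scene");C=cloud(f);I=f["image"].astype(int);C_=C
r=(I[...,0]>120)&(I[...,1]<60)&(I[...,2]<60)&(np.hypot(C[...,0]-.548,C[...,1]-.0855)<.1)&(C[...,2]>.12)
print("ball",r.sum(),C[r].mean(0),(C[r].mean(0)-piv)@ex)
E
```

```text
True
46.33 d 0.016150349577884655 [0.56412622 0.08818132 0.15512314] [-0.32336828 -0.24507337 -0.39061678]
46.53 d 0.01570675846516481 [0.56371579 0.08794799 0.15451557] [-0.17125735 -0.07304669  0.29201298]
49.61 d -0.15202941083818444 [ 0.45050759 -0.24852589  0.29995796] [ 0.44178247  0.51666093 -0.96367518]
ball 66 [0.59462779 0.08474359 0.15878482] 0.045651472216728585
```

View pics/end.png

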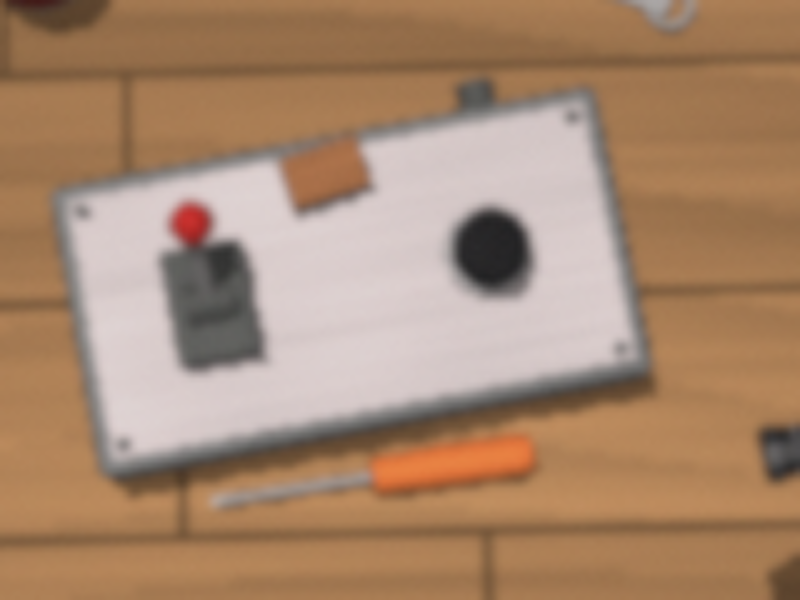

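The ball is now at crop (190,222), about 75 mm from its start, so the lever is fully over (full throw is 77 mm). Nothing else has moved and the arm is clear. Handing in.

```bash
python3 -c "
from plant import robot
print(robot.close_job())"
```

```text
the job is handed in; nothing more can be done
None
```

The job is handed in: I turned the knob to its anticlockwise stop (peak about 0.45 N m), then four clicks clockwise, let go and pushed the lever fully over; before that I turned it one click the wrong way by mistake. Nothing else in view by the box moved, and no verdict came back.

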